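# Open the bench dust extractor's filter

### The arm

A 6-joint arm with a two-finger parallel gripper is mounted at the origin on the work surface. World frame = base frame: x ahead of the robot, y to its left, z up, the work surface at z = 0. Lengths are in m, angles in degrees, forces in N, time in s.
With the tool pointing down it reaches from about 0.4 to 0.825 m from the base axis. Payload 7 kg.
Tool frame: the origin (TCP) lies on the centre line of the jaws, within the pads' length; the fingertips stand r.nose_length ahead of it and the grasp point (between the pads) lies 2 mm behind it (r.nose_length is the distance from the TCP to the fingertips, in m); z points along the fingers, y is the direction in which the jaws open and shut (so a half turn about z gives the same grasp; the last joint's range is limited). The gripper opens to 88 mm and grips with 3 to 60 N. Pads are 19 mm wide; open, the fingers measure 130 mm over their backs; the gripper's body (78 mm by 193 mm) begins 47 mm behind the grasp point.
Start: joints at [79.59, 20.546, 0.682, 0, -70.136, -16.507], TCP at [0.306, 0.602, 0.244] pointing down, gripper open.
Joint ranges: [-176.03, 176.03], [-82.01, 121.73], [-58.28, 71.71], [-173.87, 95.51], [-174.79, -0.11], [-173.66, 173.66]. Speed limits (degrees/s): [136.94, 136.94, 172.46, 180, 180, 180].

### API

Orientations are given as [roll, pitch, yaw] about the fixed x, y, z axes, in that order (R = Rz(yaw) Ry(pitch) Rx(roll)).
In Python, from plant import r gives the robot as it stands.
- The arm moves only by the tool apply_moves, never from a script. Its argument "targets" is a list of rows, each a list of 3 entries, a list of its own where there are three numbers: the shift along the tool's x, y, z scaled (see below), then the turn, a rotation vector about the tool's x, y, z scaled (see below), then the finger opening in mm, from 0 to 87.6. A call has 1 to 5 rows; each row shifts and turns the pose as measured when the row begins, along the tool's axes as they then stand; what a row does not reach is not made up. The controller multiplies each number of a shift by 0.04 m and each number of a turn by 8 degrees. A row lasts 1/10 s, in which the tool goes at most 50 mm and 8.59 degrees, less where a joint would pass 70% of its speed; a pose out of reach is approached as far as the arm can. A call with a number of a shift or a turn outside -1 to 1 is refused whole. A call with a gripper value outside its range is refused whole. The fingers move at their own pace and stop on an object; "squeeze" is the grip in N (left out, the last holds). Time passes only in rows, so rows that do not move let the fingers close. It gives the time, the measured TCP pose, the force and the opening at its end, in the units of the state.
- r.get_state(): the state, without advancing time (a new reading comes with each control period).
- r.capture(name): name is "scene" or "top"; returns a dict with "img" (384x512x3 uint8, blue, green, red), "z_map" (384x512 float32, m along the optical axis (not along the pixel's ray), 0 where there is no reading), "fx", "fy", "cx", "cy" (pixels), "k1" (the pictures are not rectified: a ray, as slopes to the right and down, at radius r is drawn at 1 + k1 r^2 times it, then the intrinsics apply), "camera_from_world" (4x4, takes a point from world to camera coordinates). Camera axes: x right, y up, looking along -z (the intrinsics and any distortion apply to the point x, -y, -z); pixel columns grow to the right and rows downward; lengths in m; the calibration is good to about 2 mm. A picture is of the moment at which its call begins.
- r.close_job(): hands the job in, once; it reports no verdict.
The state is a dict: "time_s": time; "joints": joint angles; "qd": joint speeds; "joint_torque": joint torques, N m; "tcp_pos": TCP position; "eef_rot": TCP orientation; "contact_force": force on the tool from outside, world axes, zero at the start; "moment": the same for the moment, N m; "gripper_width": finger opening in m.
Only numpy, scipy, OpenCV 4.12 (cv2) and the standard library are available. Lean on these libraries where they do the work, as an engineer would, in place of code of your own. Each camera call takes 0.05 s, during which the arm holds its last target.

### The job

Open the filter of the bench dust extractor: first press the snap tab in fully with the fingertips, then push the released cover along its rails by its rib until it is past the tab altogether and lies flat on the landing deck, with the tab left in. Only press and push: do not force the cover past the tab before it is in, do not lift it, leave the other things on the bench alone, and finish with the hand clear.

Things in the scene. Friction and masses are not known exactly. Their poses are not given: they have to be found in the camera images.
- extractor: Bench dust extractor: low grey metal box fixed to the bench. Origin at bench level on its long centre line, about below the snap tab; z up, y along the unit from filter seat (-y) to landing deck (+y). Offsets below are in this frame, in mm. Two ledges at z 55 run its whole length, x +-32 to +-53, between side walls with inner faces at x +-53.5, tops at z 63.5.
- seat (a point): Centre of the filter seat at ledge height: extractor (0, -85, 55). The seat spans y -148 to -25. A hold-down lip (top z 67.5, y -150 to -30) overlaps each side edge of the cover, 88 free between them, so the cover can only slide along y. Behind it a dark motor pod 105 x 70, 80 tall, y -225 to -155, and a round outlet to y -255.
- deck (a point): Centre of the landing deck: extractor (0, 106, 54). A flat plate level with the ledges (1 mm lower), 27 to 185 along y, closed by an end stop 6 tall at y 185. The cover resting against the stop has its origin at y 125. Between seat and deck is the tab's well, y -25 to 27, 65 wide.
- snap_tab (a joint): How far the snap tab is pressed in (m): 0 standing proud, 0.008 fully in (its stop). It slides straight down against about 4 N of friction and a little damping and stays where it is left: no spring. It starts at 0 to 0.001. The cover passes over it once it is in by more than 0.006; fully in, its top is 2 mm below the ledges.
- tab_top (a point): Centre of the top face of the snap tab: flat dark plastic block 50 (x) by 44 (y) mm with three fine grey ribs, just in front of the cover's leading edge, mid-unit, at extractor x 0, y -1. Out, its top stands 6 mm above the ledges (z 61 mm); fully in, z 53 mm.
- cover: Loose aluminium filter cover, 0.13 to 0.25 kg: plate 104 (x) by 120 (y) by 6 mm. Origin: centre of its underside; axes as the extractor's. Seated, it lies at extractor (0, -85, 55) mm, its leading (+y) edge about 2 mm short of the tab, which blocks it.
- rib (a point): Point on the cover's push rib, an upright crosswise bar on the middle of the plate: 60 long (x), 12 thick (y), 20 tall. This point is its centre, 16 mm above the cover's underside; the rib's top is 26 mm above the underside (z 81 mm), the plate's top z 61 mm.
- corner_block: Bystander: upright light-wood block 30 x 26 x 45 mm; loose, to be left alone. Origin: centre of its underside.
- offcut: Bystander: small wood offcut 40 x 25 x 18 mm lying on top of the motor pod; loose, to be left alone. Origin: centre of its underside.
- clamp: Bystander: small steel C-clamp lying flat, about 80 x 55 x 12 mm; loose, to be left alone. Origin: middle of its spine, at the underside.
- pencil: Bystander: metal pencil 140 mm long, 8 mm thick, lying flat; loose, to be left alone. Origin: centre of its underside.
- glue_jar: Bystander: closed round jar, 56 mm across, 70 mm tall; loose, to be left alone. Origin: centre of its underside.
- thumb_plane: Bystander: brass thumb plane with wooden wedge, 60 x 24 x 24 mm; loose, to be left alone. Origin: centre of its underside.
- cup: Bystander: off-white cup, 80 mm across the rim, 95 mm tall; loose, to be left alone. Origin: centre of its underside.
Not all that is in view belongs to the job. Several things have the shape of the cover; the one meant has the colours described above.

How it is judged (in metres and radians):
On the way, in this order (a step that is already met when the one before it is completed fails the run):
1. the snap tab is pressed in (at least 7 of its 8 mm) while the cover is still on its seat (value of joint snap_tab above 0.007 m and y of cover in the frame of extractor below -0.07 m), for 0.1 s.
2. the cover has been pushed clear of the hold-down lips of its seat (y of cover in the frame of extractor above 0.032 m), for 0.1 s.
At the end, for the whole second after the job is handed in: The cover lies still and flat (within 3.4 degrees, within 4 mm of the ledge height) on the landing deck, its origin at extractor y 85 to 130 mm (its trailing edge past the tab) and within 12 mm of the centre line; the tab is still in by more than 6 mm (y of cover in the frame of extractor between 0.085 and 0.13 m and x of cover in the frame of extractor between -0.012 and 0.012 m and z of cover in the frame of extractor between 0.051 and 0.059 m and angle between cover's own z axis and vertical below 0.06 rad and linear speed of cover below 0.01 m/s and value of joint snap_tab above 0.006 m); the robot touches nothing.
It fails at once if the cover is lifted: its origin rises more than 12 mm above the ledges, or it tilts more than 14 degrees (z of cover in the frame of extractor above 0.067 m or angle between cover's own z axis and vertical above 0.25 rad).
It fails at once if the cover is forced forward past the tab while the tab is not in (cover more than 9 mm forward with the tab in by less than 4.5 mm) (y of cover in the frame of extractor above -0.076 m and value of joint snap_tab below 0.0045 m).
It fails at once if a bystander is moved more than 20 mm (distance of any of corner_block, offcut, clamp, pencil, glue_jar, thumb_plane, cup from where it was at the start of the episode above 0.02 m).
It also fails if it takes over 38 s, if anything falls off the work surface, if the arm or the gripper's body presses on something with over 40 N, if the wrist force passes 120 N, or if a joint passes its speed limit or range.

## Working session

There is one attempt and no reset: what is moved stays moved. The work goes in short steps, Python scripts to look and compute and a tool call to move; the robot and the scene stay as the last step left them, time stands still between calls to the robot, and variables do not carry over. Pictures are saved under pics/ and viewed, and the job is handed in when it is done.

Besides the shell and the picture viewer there is one more tool, called after "Request:" as a command line: name --argument value ..., lists and objects as JSON in quotes. apply_moves: Moves the arm, as the interface text tells. Its arguments: {"type":"object","properties":{"targets":{"type":"array","items":{"type":"array"}},"squeeze":{"type":"number"}},"required":["targets"]}

```bash
mkdir -p pics; ls; python3 - <<'E'
from plant import r
import cv2,pickle
print(r.nose_length, r.get_state())
for n in("scene","top"):
    c=r.capture(n); pickle.dump(c,open(n+".pkl","wb")); cv2.imwrite(f"pics/{n}0.png",c["img"])
    print({k:v for k,v in c.items() if k not in("img","z_map")})
E
```

```text
pics
0.017 {'time_s': 0.0, 'joints': array([ 7.95903950e+01,  2.05910363e+01,  6.33587013e-01, -2.19335806e-02,
       -7.01356551e+01, -1.65063899e+01]), 'qd': array([-0.06981007, -0.06790056, -0.01170815,  0.02924458, -0.03340512,
        0.07372917]), 'joint_torque': array([-1.18738695e-03, -5.82705116e+01,  2.93058211e+01,  6.99716136e+00,
        6.69296103e-03, -1.60646036e-04]), 'tcp_pos': array([0.30536862, 0.60145117, 0.24262005]), 'eef_rot': array([ 1.79904874e+02, -6.68663444e-03, -2.69234590e+01]), 'contact_force': array([0.0506232 , 0.30904046, 0.15319227]), 'moment': array([ 0.04018734, -0.03963184, -0.02715026]), 'gripper_width': 0.08769663761677991}
{'fx': 381.6436715176535, 'fy': 381.6436715176535, 'cx': 247.28542097725455, 'cy': 192.5854217790797, 'k1': 0.03454342834448412, 'camera_from_world': array([[-0.90411204,  0.42695803,  0.01697802,  0.56896369],
       [-0.31548863, -0.69381105,  0.64737404,  0.08035205],
       [ 0.28818108,  0.5799423 ,  0.76198333, -0.99206283],
       [ 0.        ,  0.        ,  0.        ,  1.        ]])}
{'fx': 484.573375836758, 'fy': 484.573375836758, 'cx': 250.9924779195745, 'cy': 197.59365201144013, 'k1': -0.06109449576753387, 'camera_from_world': array([[ 0.01756829, -0.99977272, -0.01207767, -0.06522617],
       [ 0.99286189,  0.01601908,  0.11818904, -0.58649826],
       [-0.1179687 , -0.01406784,  0.99291766, -1.12604538],
       [ 0.        ,  0.        ,  0.        ,  1.        ]])}
```

View pics/scene0.png

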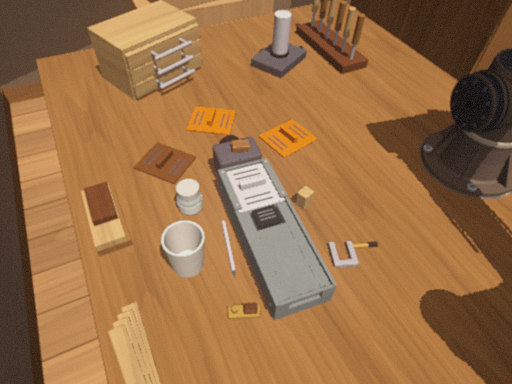

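View pics/top0.png

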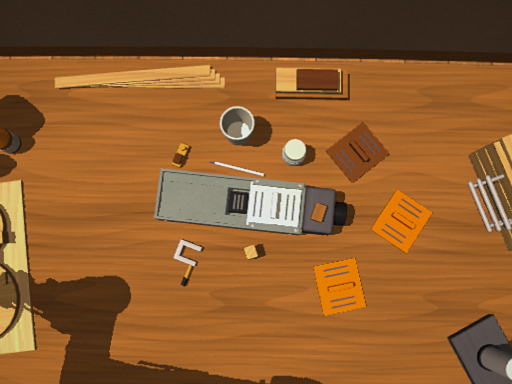

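The top picture shows the extractor across the middle: deck left (x≈160), tab at ≈(238,201), cover ≈(275,205), pod ≈(319,210). I'll enlarge it.

```bash
cat > h.py <<'E'
import numpy as np,cv2,pickle
def rays(c,uv):
    uv=np.atleast_2d(np.asarray(uv,float)); d=np.c_[(uv[:,0]-c["cx"])/c["fx"],(uv[:,1]-c["cy"])/c["fy"]]
    K=np.array([[c["fx"],0,c["cx"]],[0,c["fy"],c["cy"]],[0,0,1.]])
    return cv2.undistortPoints(uv[:,None],K,np.array([c["k1"],0,0,0.])).reshape(-1,2)
def atz(c,uv,z):
    s=rays(c,uv); T=np.linalg.inv(c["camera_from_world"]); d=np.c_[s[:,0],-s[:,1],-np.ones(len(s))]@T[:3,:3].T
    o=T[:3,3]; return o+d*((z-o[2])/d[:,2])[:,None]
def depth(c,uv):
    s=rays(c,uv); T=np.linalg.inv(c["camera_from_world"]); d=np.c_[s[:,0],-s[:,1],-np.ones(len(s))]
    zz=np.array([c["z_map"][int(round(v)),int(round(u))] for u,v in np.atleast_2d(uv)])
    return (d*zz[:,None])@T[:3,:3].T+T[:3,3]
def proj(c,P):
    P=np.atleast_2d(P); p=P@c["camera_from_world"][:3,:3].T+c["camera_from_world"][:3,3]
    s=np.c_[p[:,0]/-p[:,2],-p[:,1]/-p[:,2]]; r2=(s**2).sum(1,keepdims=True); s=s*(1+c["k1"]*r2)
    return s*[c["fx"],c["fy"]]+[c["cx"],c["cy"]]
E
python3 - <<'E'
import pickle,cv2
from h import *
c=pickle.load(open("top.pkl","rb"))
cv2.imwrite("pics/t1.png",cv2.resize(c["img"][155:250,145:355],None,fx=3.8,fy=3.8,interpolation=cv2.INTER_CUBIC))
c=pickle.load(open("scene.pkl","rb"))
cv2.imwrite("pics/s1.png",cv2.resize(c["img"][125:320,195:345],None,fx=3,fy=3,interpolation=cv2.INTER_CUBIC))
E
```

```text
(no output)
```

View pics/t1.png

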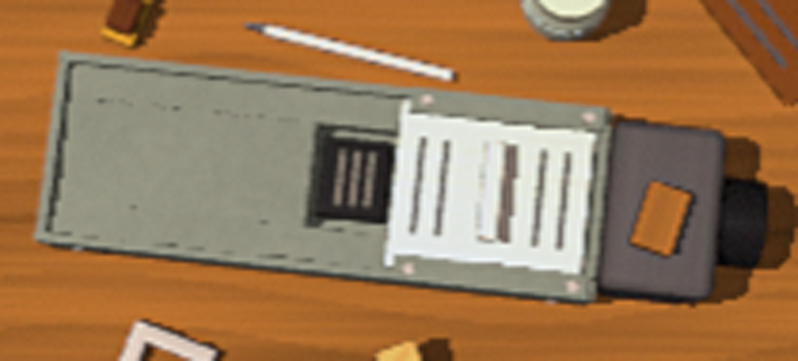

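View pics/s1.png

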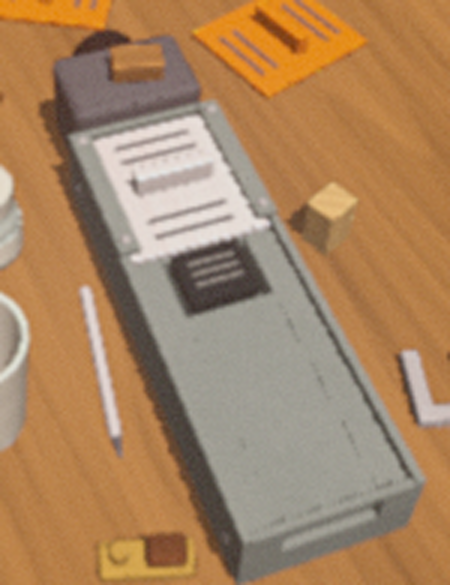

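```bash
cat > fit.py <<'E'
from h import *
from scipy.optimize import least_squares
c=pickle.load(open("top.pkl","rb")); s=pickle.load(open("scene.pkl","rb"))
def T(u): return (u[0]/3.8+145-.37,u[1]/3.8+155-.37)
pts=[((408,103),(52,-25,61)),((388,264),(-52,-25,61)),((340,178),None),]
print(atz(c,[T((408,103)),T((388,264))],.061)*1000)
print("wall corners",atz(c,[T((62,53)),T((38,240)),T((608,110)),T((595,298))],.0635)*1000)
print("rib",atz(c,[T((491,142)),T((489,240))],.081)*1000)
print("tabribs",atz(c,[T((342,148)),T((376,150)),T((336,205)),T((371,208))],.061)*1000)
def S(u): return (u[0]/3+195-.33,u[1]/3+125-.33)
print("scene: cover front corners",atz(s,[S((270,227)),S((135,262))],.061)*1000)
print("end corners",atz(s,[S((422,484)),S((237,540))],.0635)*1000)
print("rib",atz(s,[S((135,176)),S((211,163))],.081)*1000)
for n,q in(("top",c),("scn",s)):
    pass
print("depth deck", depth(c,[T((200,170)),T((250,150)),T((360,180)),T((430,230))])*1000)
E
python3 fit.py
```

```text
[[621.89388483 -57.41297911  61.        ]
 [522.13176483 -46.90265441  61.        ]]
wall corners [[ 649.63189132  158.14076334   63.5       ]
 [ 532.96303531  168.34016822   63.5       ]
 [ 619.12010011 -180.72403843   63.5       ]
 [ 503.33415895 -173.36328384   63.5       ]]
rib [[ 595.78206342 -108.31368821   81.        ]
 [ 536.3208209  -107.82949207   81.        ]]
tabribs [[593.20848899 -17.20976785  61.        ]
 [592.30181021 -38.20024863  61.        ]
 [557.85853675 -14.28200869  61.        ]
 [556.36324056 -35.8246167   61.        ]]
scene: cover front corners [[522.46822115 -40.88742338  61.        ]
 [623.31929831 -52.31584838  61.        ]]
end corners [[537.07711044 172.86247354  63.5       ]
 [654.33042611 157.59963768  63.5       ]]
rib [[ 597.48761927 -108.98563874   81.        ]
 [ 542.0377098   -97.69303426   81.        ]]
depth deck [[579.19904792  71.300489    51.62608522]
 [592.42585181  40.65130815  50.0317249 ]
 [573.7797932  -28.63441154  58.85749869]
 [543.10489058 -72.25828905  64.80012308]]
```

```bash
cat > ov.py <<'E'
import sys
from h import *
def overlay(c,o,yaw,out,roi,f,cy=-85,tab=0):
    x0,y0,x1,y1=roi; im=cv2.resize(c["img"][y0:y1,x0:x1],None,fx=f,fy=f,interpolation=cv2.INTER_CUBIC)
    a=np.radians(yaw);R=np.array([[np.cos(a),-np.sin(a),0],[np.sin(a),np.cos(a),0],[0,0,1]])
    def rect(x,y,z,col,yc=0):
        P=np.array([(-x,y[0],z),(x,y[0],z),(x,y[1],z),(-x,y[1],z)])/1000.@R.T+[o[0],o[1],0]
        p=(proj(c,P)+.5-[x0,y0])*f-.5; cv2.polylines(im,[np.round(p).astype(int)],True,col,1)
    rect(53.5,(-150,185),63.5,(0,0,255))
    rect(25,(-23,21),61-tab,(0,255,255)); rect(52,(cy-60,cy+60),61,(255,0,0)); rect(30,(cy-6,cy+6),81,(0,200,0))
    cv2.imwrite(out,im)
if __name__=="__main__":
    o=(.5745,-.025);yaw=-5
    overlay(pickle.load(open("top.pkl","rb")),o,yaw,"pics/ovt.png",(145,155,355,250),3.8)
    overlay(pickle.load(open("scene.pkl","rb")),o,yaw,"pics/ovs.png",(195,125,345,320),3)
E
python3 ov.py
```

```text
(no output)
```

View pics/ovt.png

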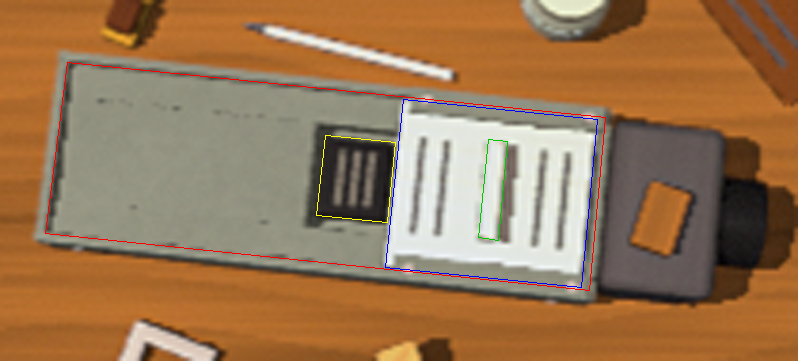

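View pics/ovs.png

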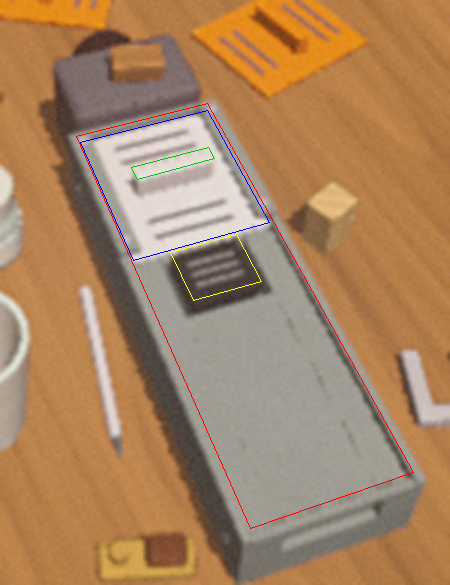

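The overlay fits: extractor origin is at about (575,-24) mm with yaw about -5°. I'll close the fingers and travel high towards the tab.

Request:
apply_moves --targets '[[[0.77,0.64,0],[0,0,1],0],[[0.85,0.52,0],[0,0,1],0],[[0.91,0.4,0],[0,0,1],0],[[0.96,0.27,0],[0,0,1],0],[[0.99,0.13,0],[0,0,1],0]]' --squeeze 20

```text
time_s: 0.6
tcp_pos: [0.3831, 0.415, 0.2387]
eef_rot: [179.7, -0.3, -68.0]
contact_force: [0.8, -0.6, -0.1]
gripper_width: 0.0531
```

Request:
apply_moves --targets '[[[1,-0.03,0],[0,0,1],0],[[0.98,-0.17,0],[0,0,1],0],[[0.95,-0.3,0],[0,0,1],0],[[0.9,-0.43,0],[0,0,0.4],0],[[0.88,-0.48,0],[0,0,0],0]]'

```text
time_s: 1.1
tcp_pos: [0.4618, 0.2225, 0.2388]
eef_rot: [179.8, -0.5, -96.6]
contact_force: [1.2, 0.3, -0.2]
gripper_width: 0.0131
```

Request:
apply_moves --targets '[[[0.88,-0.48,0],[0,0,0],0],[[0.88,-0.48,0],[0,0,0],0],[[0.88,-0.48,0],[0,0,0],0],[[0.88,-0.48,0],[0,0,0],0]]'

```text
time_s: 1.5
tcp_pos: [0.5224, 0.067, 0.2394]
eef_rot: [179.8, -0.5, -96.6]
contact_force: [0.6, 1.1, 0.2]
gripper_width: 0.0004
```

Request:
apply_moves --targets '[[[0.53,-0.4,0.6],[0,0,-0.2],0],[[0.53,-0.4,0.6],[0,0,0],0],[[0.53,-0.4,0.6],[0,0,0],0],[[0.53,-0.4,0.6],[0,0,0],0],[[0,0,0.6],[0,0,0],0]]'

```text
time_s: 2.0
tcp_pos: [0.5824, -0.0324, 0.1191]
eef_rot: [-179.9, -0.3, -95.2]
contact_force: [-0.1, -0.1, -1.1]
gripper_width: 0.0
```

Request:
apply_moves --targets '[[[-0.22,0.15,0.3],[0,0,0],0],[[0,0,0.3],[0,0,0],0],[[0,0,0],[0,0,0],0]]'

```text
time_s: 2.3
tcp_pos: [0.5744, -0.0255, 0.0888]
eef_rot: [179.7, -0.5, -95.3]
contact_force: [0.3, 1.4, 0.3]
gripper_width: 0.0005
```

```bash
cat > look.py <<'E'
import sys
from plant import r
from h import *
n=sys.argv[1]
t=r.capture("top"); s=r.capture("scene"); pickle.dump((t,s),open(n+".pkl","wb"))
a=cv2.resize(t["img"][155:250,145:355],None,fx=2.5,fy=2.5,interpolation=cv2.INTER_CUBIC)
b=cv2.resize(s["img"][125:320,195:345],None,fx=1.75,fy=1.75,interpolation=cv2.INTER_CUBIC)
H=max(a.shape[0],b.shape[0]); im=np.zeros((H,a.shape[1]+b.shape[1],3),np.uint8); im[:a.shape[0],:a.shape[1]]=a; im[:b.shape[0],a.shape[1]:]=b
cv2.imwrite(f"pics/{n}.png",im)
q=r.get_state(); print(q["time_s"],q["tcp_pos"],q["eef_rot"],q["contact_force"])
E
python3 look.py L1
```

```text
2.4 [ 0.57574399 -0.0251261   0.09082916] [179.82861068  -0.43910605 -95.31612126] [-0.16727961  0.93489564  0.45894394]
```

View pics/L1.png

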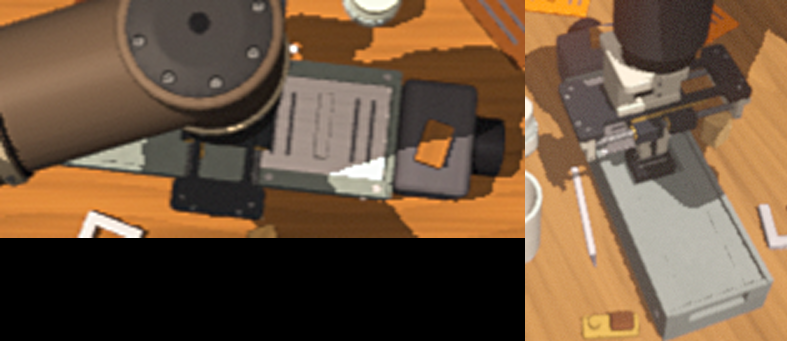

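The fingertips are over the tab (scene crop ≈(650,165)), and the cover is untouched behind them. Pressing down now.

Request:
apply_moves --targets '[[[0,0,0.2],[0,0,0],0],[[0,0,0.15],[0,0,0],0],[[0,0,0.1],[0,0,0],0]]'

```text
time_s: 2.7
tcp_pos: [0.5778, -0.0247, 0.0747]
eef_rot: [-179.9, -0.3, -95.2]
contact_force: [-2.2, 0.1, 4.0]
gripper_width: 0.0006
```

Request:
apply_moves --targets '[[[0,0,0.1],[0,0,0],0],[[0,0,0.08],[0,0,0],0]]'

```text
time_s: 2.9
tcp_pos: [0.5779, -0.0247, 0.0698]
eef_rot: [-179.8, -0.4, -95.2]
contact_force: [-18.5, 6.0, 49.3]
gripper_width: 0.0004
```

The force jumped to 49 N at tip z≈0.053, which is the tab's stop. I'll hold briefly, then lift.

Request:
apply_moves --targets '[[[0,0,0],[0,0,0],0],[[0,0,-0.1],[0,0,0],0],[[0,0,-0.5],[0,0,0],0],[[0,0,-0.8],[0,0,0],0],[[0,0,-0.8],[0,0,0],0]]'

```text
time_s: 3.4
tcp_pos: [0.5752, -0.0244, 0.1566]
eef_rot: [179.8, -0.5, -95.2]
contact_force: [1.3, 0.9, 0.3]
gripper_width: 0.0003
```

Request:
apply_moves --targets '[[[0.95,0,0],[0,0,0],0],[[0.95,0,0],[0,0,0],0],[[0.95,0,0],[0,0,0],0],[[0,0,0],[0,0,0],0]]'

```text
time_s: 3.8
tcp_pos: [0.5691, -0.1396, 0.1638]
eef_rot: [-179.6, -0.4, -94.9]
contact_force: [0.3, 1.0, -0.6]
gripper_width: 0.0005
```

```bash
python3 look.py L2
```

```text
3.9 [ 0.5695227  -0.13732353  0.16366317] [-179.56595604   -0.3551188   -94.83358242] [-0.09342095  0.03833488  0.10634987]
```

View pics/L2.png

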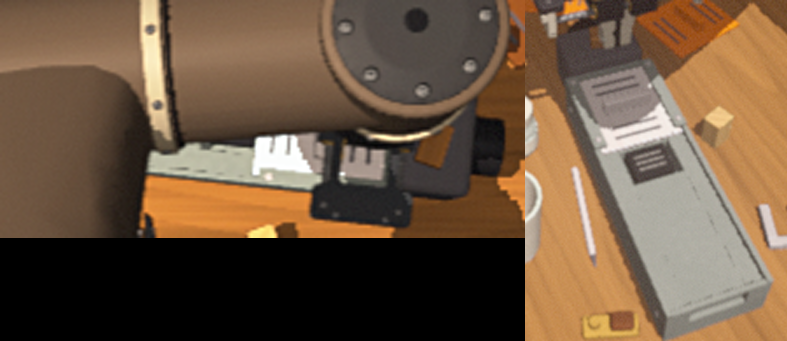

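The tab now sits down in its well (scene crop ≈(652,160)) and the cover is still seated. Descending behind the rib.

Request:
apply_moves --targets '[[[0,0.1,0.7],[0,0,0],0],[[0,0,0.7],[0,0,0],0],[[0,0,0.3],[0,0,0],0],[[0,0,0],[0,0,0],0]]'

```text
time_s: 4.3
tcp_pos: [0.5678, -0.1346, 0.0947]
eef_rot: [-179.4, -0.3, -94.7]
contact_force: [0.6, 0.3, 1.0]
gripper_width: 0.0003
```

Request:
apply_moves --targets '[[[0,0.05,0.15],[0,0,0],0],[[0,0,0.1],[0,0,0],0],[[0,0,0],[0,0,0],0]]'

```text
time_s: 4.6
tcp_pos: [0.5674, -0.1333, 0.0859]
eef_rot: [-179.3, -0.3, -94.6]
contact_force: [-0.2, -0.5, -0.9]
gripper_width: 0.0004
```

```bash
python3 look.py L3
```

```text
4.7 [ 0.56753449 -0.13348689  0.08627965] [-179.22820948   -0.32998148  -94.5830739 ] [ 0.65732225 -0.0803536   0.33086139]
```

View pics/L3.png

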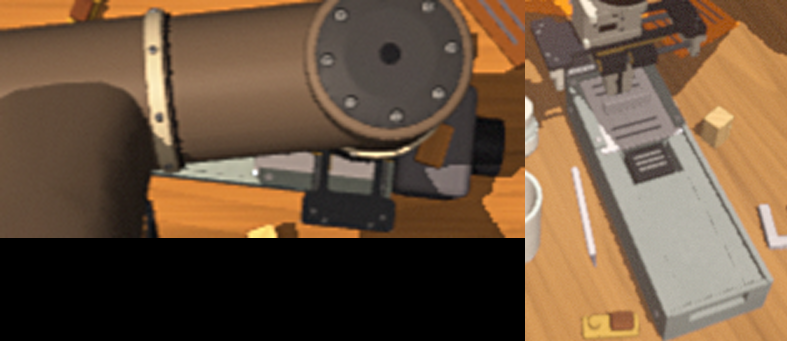

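Request:
apply_moves --targets '[[[-0.25,0,0],[0,0,0.05],0],[[-0.25,0,0],[0,0,0],0],[[-0.25,0,0],[0,0,0],0],[[-0.25,0,0],[0,0,0],0]]'

```text
time_s: 5.1
tcp_pos: [0.5717, -0.0916, 0.0874]
eef_rot: [-179.1, -0.3, -95.1]
contact_force: [-0.6, -1.2, -0.4]
gripper_width: 0.0007
```

Request:
apply_moves --targets '[[[-0.28,0,0.03],[0,0,0],0],[[-0.28,0,0.02],[0,0,0],0],[[-0.28,0,0.02],[0,0,0],0],[[-0.28,0,0],[0,0,0],0]]'

```text
time_s: 5.5
tcp_pos: [0.5764, -0.0426, 0.0848]
eef_rot: [-179.1, -0.3, -95.0]
contact_force: [0.0, -1.3, 1.0]
gripper_width: 0.0003
```

```bash
python3 look.py L4
```

```text
5.6 [ 0.57664438 -0.04194083  0.08481253] [-179.03281109   -0.31452104  -94.97076974] [-0.03342613  0.82293083  0.19013511]
```

View pics/L4.png

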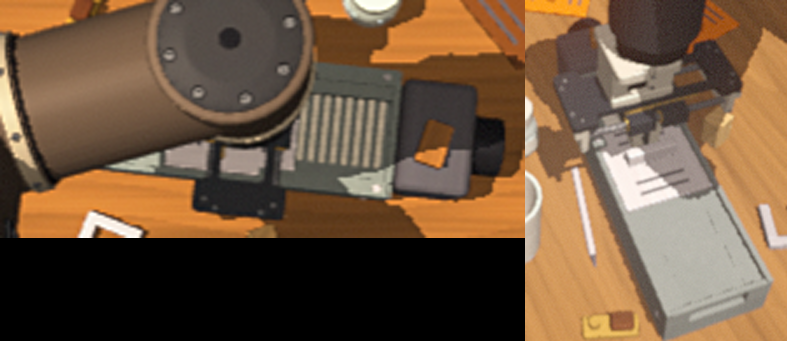

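The cover slides flat over the tab, its leading edge in the scene crop at ≈(665,200), and the filter is exposed behind it. I'll keep pushing.

Request:
apply_moves --targets '[[[-0.28,0,0],[0,0,0],0],[[-0.28,0,0],[0,0,0],0],[[-0.28,0,0],[0,0,0],0],[[-0.28,0,0],[0,0,0],0],[[-0.28,0,0],[0,0,0],0]]'

```text
time_s: 6.1
tcp_pos: [0.5815, 0.0167, 0.0845]
eef_rot: [-179.1, -0.3, -95.1]
contact_force: [0.4, -1.5, 1.9]
gripper_width: 0.0001
```

Request:
apply_moves --targets '[[[-0.25,0,0],[0,0,0],0],[[-0.25,0,0],[0,0,0],0],[[-0.25,0,0],[0,0,0],0],[[-0.2,0,0],[0,0,0],0],[[-0.1,0,0],[0,0,0],0]]'

```text
time_s: 6.6
tcp_pos: [0.5855, 0.0636, 0.0841]
eef_rot: [-179.1, -0.3, -95.0]
contact_force: [-0.1, -1.9, 1.7]
gripper_width: 0.0003
```

```bash
python3 look.py L5
```

```text
6.7 [0.58552859 0.06346313 0.08407545] [-179.06519952   -0.33183241  -94.9713876 ] [ 0.38611204  0.50304379 -0.29358479]
```

View pics/L5.png

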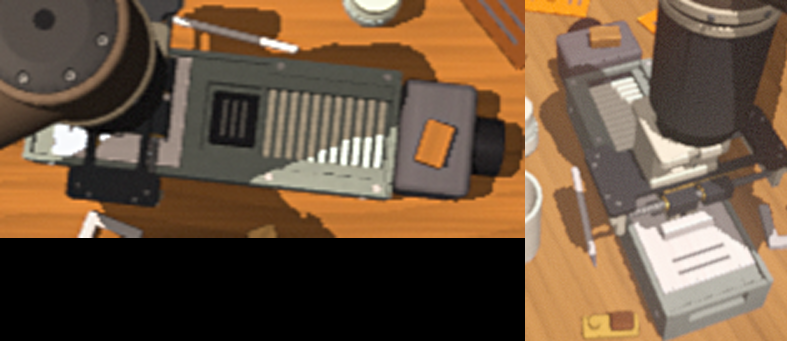

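The cover lies on the deck with its trailing edge at crop ≈(187,110), well past the tab. I'll back off and retreat upwards.

Request:
apply_moves --targets '[[[0.25,0,0],[0,0,0],0],[[0.2,0,-0.2],[0,0,0],0],[[0,0,-0.8],[0,0,0],0],[[0,0,-0.9],[0,0,0],0],[[0,0,-0.9],[0,0,0],0]]'

```text
time_s: 7.2
tcp_pos: [0.578, 0.0408, 0.1946]
eef_rot: [-179.7, -0.6, -95.2]
contact_force: [0.0, 0.4, 0.6]
gripper_width: 0.0006
```

Request:
apply_moves --targets '[[[-0.8,0.5,-0.2],[0,0,0],0],[[-0.8,0.5,0],[0,0,0],0],[[-0.8,0.5,0],[0,0,0],0],[[-0.8,0.5,0],[0,0,0],0],[[-0.8,0.5,0],[0,0,0],0]]'

```text
time_s: 7.7
tcp_pos: [0.4957, 0.2065, 0.2112]
eef_rot: [-179.0, -0.1, -95.9]
contact_force: [0.3, 0.1, -0.4]
gripper_width: 0.0
```

Request:
apply_moves --targets '[[[-0.8,0.3,0],[0,0,0],0],[[-0.8,0.3,0],[0,0,0],0],[[-0.8,0.3,0],[0,0,0],0],[[-0.8,0.3,0],[0,0,0],0],[[0,0,0],[0,0,0],0]]'

```text
time_s: 8.2
tcp_pos: [0.459, 0.3421, 0.2145]
eef_rot: [-178.9, 0.1, -95.9]
contact_force: [0.5, -0.9, -0.4]
gripper_width: 0.0008
```

```bash
python3 look.py L6; python3 - <<'E'
from ov import *
t,s=pickle.load(open("L6.pkl","rb"))
overlay(t,(.5755,-.0235),-5,"pics/o6t.png",(145,155,355,250),3.8,cy=107,tab=8)
overlay(s,(.5755,-.0235),-5,"pics/o6s.png",(195,125,345,320),3,cy=107,tab=8)
cv2.imwrite("pics/full6.png",np.vstack([t["img"][:,:],]))
E
```

```text
8.3 [0.45924814 0.33962408 0.21438947] [-1.78894486e+02  9.39949561e-02 -9.60151557e+01] [ 0.2601885  -0.87176382 -0.22809121]
```

View pics/o6t.png

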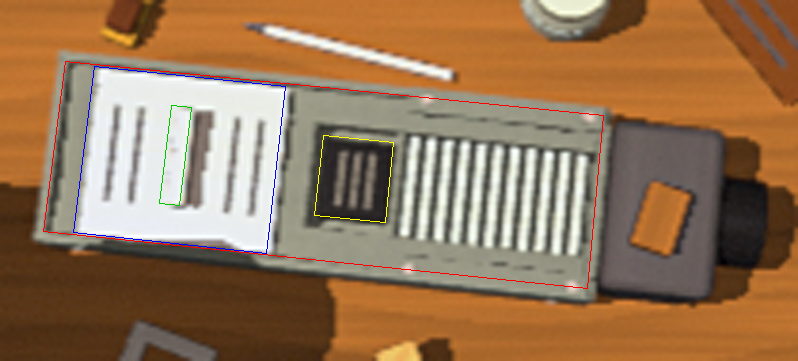

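View pics/o6s.png

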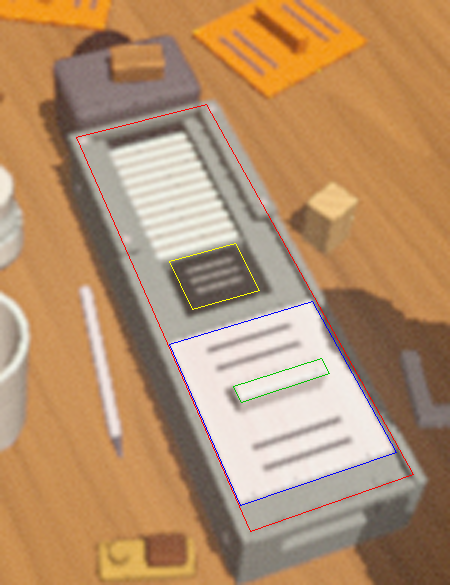

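View pics/full6.png

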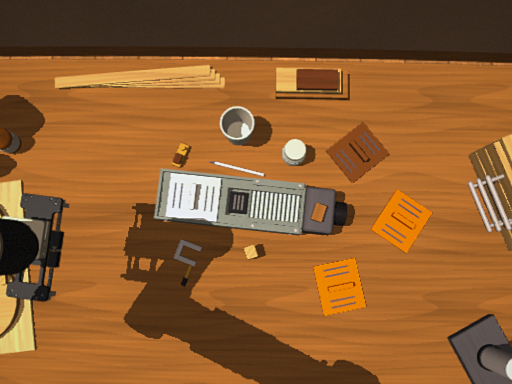

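The overlay shows the cover flat on the deck at y≈107 mm, between the walls. The tab is down, the bystanders are unmoved, and the hand is clear. Handing in.

```bash
python3 -c "
from plant import r
print(r.get_state()['contact_force'], r.get_state()['qd']); print(r.close_job())"
```

```text
[ 0.2601885  -0.87176382 -0.22809121] [-1.12824153 -0.36046621 -0.80367481 -0.1355289   0.01831337  0.17460663]
the job is handed in; nothing more can be done
None
```

I pressed the snap tab in until it hit its stop, then pushed the cover by its rib over the tab and onto the landing deck. I backed the hand well away and handed the job in at about 8.3 s. No verdict was reported.

- **Tab:** the force rose to about 49 N with the fingertips at z ≈ 53 mm, the height given for fully in. In the last pictures the tab still sits down in its well.
- **Cover:** a model outline overlaid on both final camera views puts it flat at extractor y ≈ 107 mm (allowed 85 to 130), between the side walls and close to the centre line.
- **Push:** forces stayed around 1 to 2 N, and the cover showed no sign of tilting or lifting.
- **Bystanders and hand:** comparing the pictures by eye, none of the bystanders had moved. The hand was at z ≈ 0.21 m, with only noise-level force readings.

The two cameras differed by up to about 5 mm along the unit when I located the extractor, and by about 10 mm at one end of the rib. I used a pose between them and checked it against both views. No check failed.

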